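Stop the scanner control box from rocking

TASK

The scanner's control box rocks on its base plate. Press down on the plate's corner lugs, one after the other, until you find the one that sinks under your fingertip, then press the shim lever in front of that corner down until it is fully flat. Leave the other three shims up, and do not lift or shift the box or disturb the things around it.

Things in the scene. Friction and masses are not known exactly. Their poses are not given: they have to be found in the camera images.
- corner_front_left (a point): Press point on the front left lug of the grey base plate, on its top face right over its foot, 35 mm above the desk at rest; axes as control_box. The lug, 5.6 mm thick, reaches 32 mm to the front, 16 mm to the rear and 18 mm outward of it. Three corners are firm; the loose one gives from about 2.5 N, is down its full 4 mm at about 5 N and springs back. Press with 6 to 10 N.
- corner_front_right (a point): Press point on the front right lug of the grey base plate, on its top face right over its foot, 35 mm above the desk at rest; axes as control_box. The lug, 5.6 mm thick, reaches 32 mm to the front, 16 mm to the rear and 18 mm outward of it. Three corners are firm; the loose one gives from about 2.5 N, is down its full 4 mm at about 5 N and springs back. Press with 6 to 10 N.
- corner_rear_left (a point): Press point on the rear left lug of the grey base plate, on its top face right over its foot, 35 mm above the desk at rest; axes as control_box. The lug, 5.6 mm thick, reaches 32 mm to the front, 16 mm to the rear and 18 mm outward of it. Three corners are firm; the loose one gives from about 2.5 N, is down its full 4 mm at about 5 N and springs back. Press with 6 to 10 N.
- corner_rear_right (a point): Press point on the rear right lug of the grey base plate, on its top face right over its foot, 35 mm above the desk at rest; axes as control_box. The lug, 5.6 mm thick, reaches 32 mm to the front, 16 mm to the rear and 18 mm outward of it. Three corners are firm; the loose one gives from about 2.5 N, is down its full 4 mm at about 5 N and springs back. Press with 6 to 10 N.
- shim_1 (a joint): Angle of a hinged steel shim lever (rad): 0 = raised 45 degrees above level, 0.785 = fully flat, its cam then carrying the lug. Starts at 0 to 0.10, moves under about 3 N at its end and stays where it is left. The four look alike; which number stands at which corner varies from run to run: match by position. A shim belongs to the lug right behind it.
- collar_1 (a joint): Travel (m) of the small brass witness collar (22 mm across) round the foot under the lug right behind shim_1: 0 at the start, pushed down by the lug as that corner sinks (about 3.5 mm when it sinks fully) and staying down afterwards. Out of reach of the fingers; firm corners leave it at 0.
- shim_1_tip (a point): Middle of the free end of this shim lever: a tab 50 mm long, 24 wide, 3 thick, leaning up and forward out of the front edge of its lug. Its hinge is 28 mm in front of the corner press point, 11 mm above the desk. Raised, the end is 35 to 39 mm in front of the hinge, 42 to 47 mm above the desk; flat, the tab's top is at 12.5 mm. Push straight down 50 mm in front of the corner point.
- shim_2 (a joint): Angle of a hinged steel shim lever (rad): 0 = raised 45 degrees above level, 0.785 = fully flat, its cam then carrying the lug. Starts at 0 to 0.10, moves under about 3 N at its end and stays where it is left. The four look alike; which number stands at which corner varies from run to run: match by position. A shim belongs to the lug right behind it.
- collar_2 (a joint): Travel (m) of the small brass witness collar (22 mm across) round the foot under the lug right behind shim_2: 0 at the start, pushed down by the lug as that corner sinks (about 3.5 mm when it sinks fully) and staying down afterwards. Out of reach of the fingers; firm corners leave it at 0.
- shim_2_tip (a point): Middle of the free end of this shim lever: a tab 50 mm long, 24 wide, 3 thick, leaning up and forward out of the front edge of its lug. Its hinge is 28 mm in front of the corner press point, 11 mm above the desk. Raised, the end is 35 to 39 mm in front of the hinge, 42 to 47 mm above the desk; flat, the tab's top is at 12.5 mm. Push straight down 50 mm in front of the corner point.
- shim_3 (a joint): Angle of a hinged steel shim lever (rad): 0 = raised 45 degrees above level, 0.785 = fully flat, its cam then carrying the lug. Starts at 0 to 0.10, moves under about 3 N at its end and stays where it is left. The four look alike; which number stands at which corner varies from run to run: match by position. A shim belongs to the lug right behind it.
- collar_3 (a joint): Travel (m) of the small brass witness collar (22 mm across) round the foot under the lug right behind shim_3: 0 at the start, pushed down by the lug as that corner sinks (about 3.5 mm when it sinks fully) and staying down afterwards. Out of reach of the fingers; firm corners leave it at 0.
- shim_3_tip (a point): Middle of the free end of this shim lever: a tab 50 mm long, 24 wide, 3 thick, leaning up and forward out of the front edge of its lug. Its hinge is 28 mm in front of the corner press point, 11 mm above the desk. Raised, the end is 35 to 39 mm in front of the hinge, 42 to 47 mm above the desk; flat, the tab's top is at 12.5 mm. Push straight down 50 mm in front of the corner point.
- shim_4 (a joint): Angle of a hinged steel shim lever (rad): 0 = raised 45 degrees above level, 0.785 = fully flat, its cam then carrying the lug. Starts at 0 to 0.10, moves under about 3 N at its end and stays where it is left. The four look alike; which number stands at which corner varies from run to run: match by position. A shim belongs to the lug right behind it.
- collar_4 (a joint): Travel (m) of the small brass witness collar (22 mm across) round the foot under the lug right behind shim_4: 0 at the start, pushed down by the lug as that corner sinks (about 3.5 mm when it sinks fully) and staying down afterwards. Out of reach of the fingers; firm corners leave it at 0.
- shim_4_tip (a point): Middle of the free end of this shim lever: a tab 50 mm long, 24 wide, 3 thick, leaning up and forward out of the front edge of its lug. Its hinge is 28 mm in front of the corner press point, 11 mm above the desk. Raised, the end is 35 to 39 mm in front of the hinge, 42 to 47 mm above the desk; flat, the tab's top is at 12.5 mm. Push straight down 50 mm in front of the corner point.
- control_box: Beige scanner control box (150 x 84 mm, top 42 mm above the origin) on a grey plate with four corner lugs, loose, about 2 kg, standing on four feet. Origin: plate underside midway between the feet, 29.4 mm above the desk. z up; x points to the rear, so front, the side facing the robot, is -x; left is +y. The corner points are at x +-65, y +-85 mm, the shims in front (-x) of each.
- mouse: Bystander: black computer mouse, 100 x 56 x 29 mm, origin under its centre; leave alone.
- sanitiser: Bystander: white bottle 48 mm in diameter, 120 mm high, origin under its centre; leave alone.
- wipes: Bystander: white box of wipes, 100 x 70 x 45 mm, origin under its centre; leave alone.
There are look-alikes about, which are no part of the job. What is shaped like the part that bears shim_2 but pink or purple is not meant.

How it is judged:
By the outcome, as a careful person would: the job done as asked, in the order asked, and still so for the second after the job is handed in, with the robot touching nothing.
It also fails if it takes over 58 s, if anything falls off the work surface, if the arm or the gripper's body presses on something with over 40 N, if the wrist force passes 120 N, or if a joint passes its speed limit or range.

ROBOT

A 6-joint arm with a two-finger parallel gripper is mounted at the origin on the work surface. World frame = base frame: x ahead of the robot, y to its left, z up, the work surface at z = 0. Lengths are in m, angles in degrees, forces in N, time in s.
With the tool pointing down it reaches from about 0.375 to 0.825 m from the base axis. Payload 5.5 kg.
Tool frame: the origin (TCP) lies on the centre line of the jaws, within the pads' length; the fingertips stand 25 mm ahead of it and the grasp point (between the pads) lies 6 mm ahead of it; z points along the fingers, y is the direction in which the jaws open and shut (so a half turn about z gives the same grasp; the last joint's range is limited). The gripper opens to 85 mm and grips with 20 to 120 N. Pads are 22 mm wide; open, the fingers measure 114 mm over their backs; the gripper's body (76 mm by 85 mm) begins 54 mm behind the grasp point. The pads swing forward as they close: fully open they stand 13 mm farther back than shut.
Start: joints at [75.287, 17.962, -2.699, 69.339, 0, 90], TCP at [0.152, 0.58, 0.256] pointing down, gripper open.
Joint ranges: [-152.73, 152.73], [-39.44, 99.34], [-58.76, 71.6], [-118.89, 123.64], [-81.53, 83.1], [-180, 180]. Speed limits (degrees/s): [136.94, 136.94, 172.46, 180, 180, 180].

INTERFACE

Orientations are given as [roll, pitch, yaw] about the fixed x, y, z axes, in that order (R = Rz(yaw) Ry(pitch) Rx(roll)).
In Python, from plant import ctrl, get_image, camera_info gives the robot as it stands. The module is installed in compiled form; this text tells all that it offers.
- The arm moves only by the tool play_rows, never from a script. Its argument "deltas" is a list of rows, each a list of 2 entries, a list of its own where there are three numbers: the shift along the tool's x, y, z in m, then the turn, a rotation vector about the tool's x, y, z in rad. In form: [[[dx, dy, dz], [wx, wy, wz]], ...]. A call has 1 to 5 rows; each row shifts and turns the commanded pose from where the row before left it, along the tool's axes as they then stand; what a row does not reach is not made up. A row lasts 1/8 s, in which the tool goes at most 62.5 mm and 10.7 degrees, less where a joint would pass 70% of its speed; a pose out of reach is approached as far as the arm can. A call is refused whole if a number of a shift passes 0.0625 or a number of a turn 0.188, either way. A call with a gripper value outside its range is refused whole. "fingers" is the closure in counts, from 0 (fully open) to 255 (shut), set as the call begins (left out, the last holds). The fingers move at their own pace and stop on an object; "squeeze" is the grip in N (left out, the last holds). Time passes only in rows, so rows that do not move let the fingers close. It gives the time, the measured TCP pose, the force and the opening at its end, in the units of the state.
- ctrl.read_state(): the state, without advancing time (a new reading comes with each control period).
- get_image(name): name is "scene" or "top" or "wrist"; returns the picture (480x640x3 uint8, red, green, blue); there is no depth.
- camera_info(name): a dict with "K" (3x3 intrinsics, pixels), "R" (3x3) and "t" (3): a world point X has camera coordinates R X + t. Camera axes: x right, y down, z forward; pixel columns grow to the right and rows downward; lengths in m; the calibration is good to about 2 mm. A picture is of the moment at which its call begins: read the wrist's pose just before it. camera_info takes no time and is no camera call; for the wrist camera it gives the pose at the moment of the call.
- ctrl.finish_job(): hands the job in, once; it reports no verdict.
The state is a dict: "time_s": time; "q": joint angles; "qvel": joint speeds; "joint_torque": joint torques, N m; "eef_pos": TCP position; "orientation": TCP orientation; "force": force on the tool from outside, world axes, zero at the start; "moment": the same for the moment, N m; "finger_gap": finger opening in m.
Only numpy, scipy, OpenCV 4.12 (cv2) and the standard library are available. Lean on these libraries where they do the work, as an engineer would, in place of code of your own. Each camera call takes 0.05 s, during which the arm holds its last target. There are 200 camera calls.

## Working session

There is one attempt and no reset: what is moved stays moved. The work goes in short steps, Python scripts to look and compute and a tool call to move; the robot and the scene stay as the last step left them, time stands still between calls to the robot, and variables do not carry over. Pictures are saved under pics/ and viewed, about 8 in all and at most 12, crops included, and the job is handed in when it is done.

Besides the shell and the picture viewer there is one more tool, called as name(argument=value, ...), one argument or row to a line, values as JSON. play_rows: Moves the arm, as the interface text tells. Its arguments: {"type":"object","properties":{"deltas":{"type":"array","items":{"type":"array"}},"fingers":{"type":"number"},"squeeze":{"type":"number"}},"required":["deltas"]}

```bash
mkdir -p pics
python3 - <<'E'
from plant import ctrl,get_image,camera_info
import cv2,numpy as np
for n in ["top","scene"]:
    im=get_image(n); cv2.imwrite(f"pics/{n}0.png",im[:,:,::-1])
    c=camera_info(n); print(n,np.round(c["K"],1).tolist(),np.round(c["R"],4).tolist(),np.round(c["t"],4).tolist())
s=ctrl.read_state(); print(s)
E
```

```text
top [[612.7, 0.0, 322.9], [0.0, 612.7, 241.8], [0.0, 0.0, 1.0]] [[0.005, -1.0, -0.0055], [-0.9926, -0.0043, -0.1216], [0.1216, 0.006, -0.9926]] [0.0454, 0.5961, 1.2354]
scene [[480.9, 0.0, 321.2], [0.0, 480.9, 234.7], [0.0, 0.0, 1.0]] [[0.0795, 0.9968, -0.0111], [0.7287, -0.0657, -0.6816], [-0.6802, 0.0461, -0.7316]] [-0.0915, -0.4112, 1.3443]
{'time_s': 0.1, 'q': array([ 7.52872275e+01,  1.80006999e+01, -2.74933860e+00,  6.93392493e+01,
       -1.31263506e-03,  9.00001103e+01]), 'qvel': array([-0.02975109, -0.14094944,  0.17547831,  0.01809714,  0.01816917,
        0.02991776]), 'joint_torque': array([-2.47652551e-04, -5.40768027e+01,  3.40539479e+01,  1.12208922e-02,
        1.11525317e-06, -1.57032947e-06]), 'eef_pos': array([0.15226768, 0.57985559, 0.25550846]), 'orientation': array([-1.79910712e+02,  1.31280538e-03,  1.65287119e+02]), 'force': array([ 0.19815941, -0.36670253, -0.10299636]), 'moment': array([-0.00178622,  0.05148743, -0.02222987]), 'finger_gap': 0.08557823929070349}
```

View pics/top0.png

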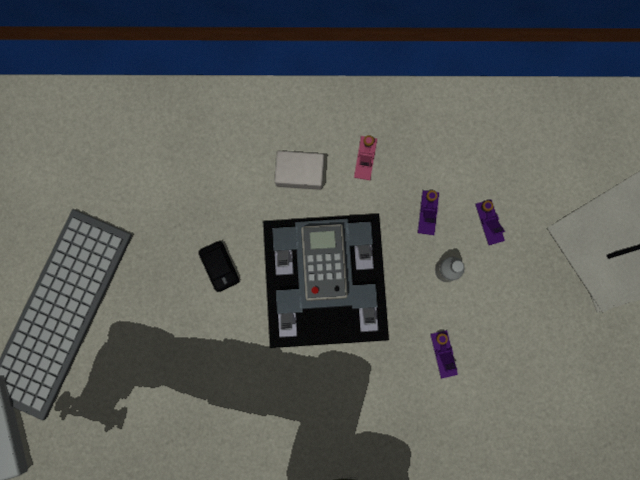

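View pics/scene0.png

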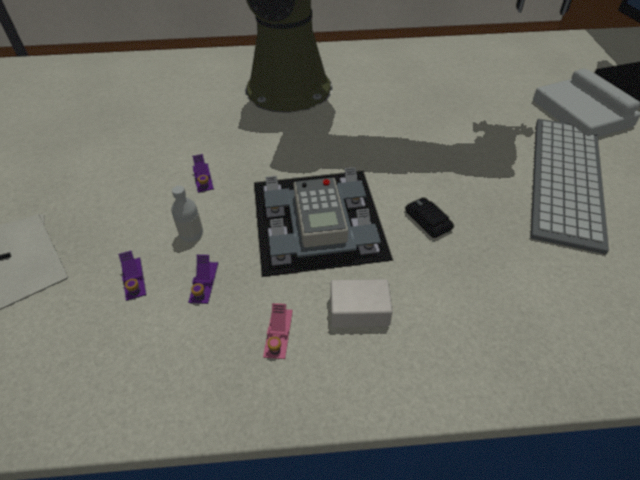

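```bash
cat > h.py <<'E'
import numpy as np,cv2
from plant import ctrl,get_image,camera_info
def ray(n,u,v,z,c=None):
    c=c or camera_info(n); K,R,t=map(np.array,(c["K"],c["R"],c["t"]))
    o=-R.T@t; d=R.T@np.linalg.solve(K,[u,v,1.]); return o+d*(z-o[2])/d[2]
def proj(n,X,c=None):
    c=c or camera_info(n); p=np.array(c["K"])@(np.array(c["R"])@np.array(X)+np.array(c["t"])); return p[:2]/p[2]
def st(tag=""):
    s=ctrl.read_state(); print(tag,round(s["time_s"],2),np.round(s["eef_pos"],4),np.round(s["orientation"],2),np.round(s["force"],1),round(s["finger_gap"],4)); return s
E
python3 - <<'E'
from h import *
im=cv2.imread("pics/top0.png"); hsv=cv2.cvtColor(im,cv2.COLOR_BGR2HSV)
cv2.imwrite("pics/crop.png",cv2.resize(im[205:352,258:396],None,fx=4,fy=4,interpolation=cv2.INTER_CUBIC))
for p in [(287,237),(363,232),(290,300),(360,297),(325,215),(312,295)]: print(p,hsv[p[1],p[0]])
for p in [(264,221),(379,214),(388,340),(271,347)]: print("mat",ray("top",*p,0)[:2].round(4))
E
```

```text
(287, 237) [101  41  68]
(363, 232) [98 42 67]
(290, 300) [101  38  73]
(360, 297) [105  36  70]
(325, 215) [ 30  26 126]
(312, 295) [100  10  74]
mat [0.6448 0.175 ]
mat [ 0.661  -0.0717]
mat [ 0.3938 -0.0889]
mat [0.3781 0.1559]
```

View pics/crop.png

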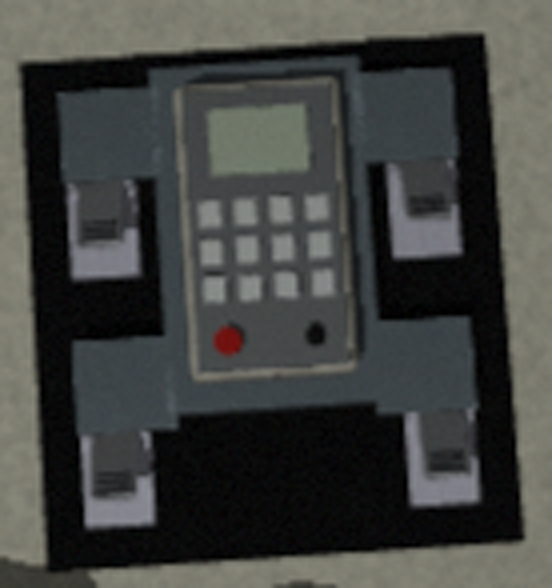

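Run:
```python
from h import *
P=[(58,92,81,103),(65,182,33,103),(452,68,81,-103),(458,160,33,-103),(73,342,-49,103),(80,430,-97,103),(470,317,-49,-103),(476,410,-97,-103)]
W=np.array([ray("top",258+(a+.5)/4-.5,205+(b+.5)/4-.5,.035)[:2] for a,b,_,_ in P]); B=np.array([p[2:] for p in P])/1000
bm,wm=B.mean(0),W.mean(0); z=((W-wm)@[1,1j]*np.conj((B-bm)@[1,1j])).sum(); th=np.angle(z); sc=abs(z)/((B-bm)**2).sum()
R=np.array([[np.cos(th),-np.sin(th)],[np.sin(th),np.cos(th)]]); o=wm-R@bm
print("origin",o.round(4),"yaw",np.degrees(th).round(2),"scale",sc.round(3),"res mm",((W-(B@R.T+o))*1e3).round(1).tolist())
for n,x,y in [("RL",65,85),("FL",-65,85),("RR",65,-85),("FR",-65,-85)]:
    c=R@[x/1e3,y/1e3]+o; s=R@[(x-50)/1e3,y/1e3]+o; print(n,c.round(4),np.hypot(*c).round(3),"shim",s.round(4),np.hypot(*s).round(3))
```

```text
origin [0.5517 0.0457] yaw 3.73 scale 0.993 res mm [[-0.4, 0.5], [0.3, -0.7], [-0.3, 0.7], [-0.7, 0.9], [-0.7, -0.7], [2.2, -1.9], [-0.3, 0.5], [-0.0, 0.8]]
RL [0.611  0.1347] 0.626 shim [0.5612 0.1315] 0.576
FL [0.4813 0.1263] 0.498 shim [0.4314 0.123 ] 0.449
RR [ 0.6221 -0.0349] 0.623 shim [ 0.5722 -0.0382] 0.573
FR [ 0.4924 -0.0434] 0.494 shim [ 0.4425 -0.0466] 0.445
```

play_rows(
  deltas=[
    [[-0.0434,-0.0356,0],[0,0,0]],
    [[-0.0434,-0.0356,0],[0,0,0]],
    [[-0.0434,-0.0356,0],[0,0,0]],
    [[-0.0434,-0.0356,0],[0,0,0]],
    [[-0.0434,-0.0356,0],[0,0,0]],
  ],
  fingers=255,
  squeeze=40,
)

```text
time_s: 0.72
eef_pos: [0.3177, 0.3514, 0.2561]
orientation: [-180.0, 0.0, 165.3]
force: [0.7, -0.5, 0.0]
finger_gap: -0.0
```

play_rows(
  deltas=[
    [[-0.0434,-0.0356,0],[0,0,0]],
    [[-0.0434,-0.0356,0],[0,0,0]],
    [[-0.0434,-0.0356,0],[0,0,0]],
    [[-0.0434,-0.0356,0],[0,0,0]],
    [[-0.0434,-0.0356,0],[0,0,0]],
  ],
)

```text
time_s: 1.35
eef_pos: [0.4824, 0.1241, 0.2561]
orientation: [180.0, -0.0, 165.3]
force: [0.3, 1.8, -0.0]
finger_gap: 0.0001
```

play_rows(
  deltas=[
    [[0,0,0],[0,0,0.185]],
    [[0,0,0],[0,0,0.185]],
    [[0,0,0],[0,0,0.185]],
    [[0,0,0],[0,0,0.185]],
    [[0,0,0],[0,0,0.185]],
  ],
)

```text
time_s: 1.98
eef_pos: [0.4814, 0.1257, 0.2559]
orientation: [-179.9, -0.0, 111.9]
force: [-0.6, 0.1, -0.3]
finger_gap: -0.0
```

play_rows(
  deltas=[
    [[0,0,0],[0,0,0.185]],
    [[0,0,0],[0,0,0.185]],
    [[0,0,0],[0,0,0.185]],
    [[0,0,0],[0,0,0.185]],
    [[0,0,0],[0,0,0.185]],
  ],
)

```text
time_s: 2.6
eef_pos: [0.4814, 0.1257, 0.2559]
orientation: [-180.0, 0.0, 58.9]
force: [0.1, -0.4, -0.6]
finger_gap: -0.0001
```

play_rows(
  deltas=[
    [[0,0,0],[0,0,0.185]],
    [[0,0,0],[0,0,0.185]],
    [[0,0,0],[0,0,0.185]],
    [[0,0,0],[0,0,0.185]],
    [[0,0,0],[0,0,0.185]],
  ],
)

```text
time_s: 3.22
eef_pos: [0.4874, 0.0903, 0.2559]
orientation: [-178.1, 0.1, 9.3]
force: [1.0, -0.5, -0.7]
finger_gap: -0.0001
```

Run:
```python
from h import *
s=st(); print(s["q"].round(1),s["qvel"].round(1))
cv2.imwrite("pics/w1.png",get_image("wrist")[:,:,::-1]); s=st(); print(s["q"].round(1))
```

```text
3.23 [0.4874 0.0903 0.2559] [-1.7807e+02  7.0000e-02  9.3000e+00] [ 1.  -0.5 -0.7] -0.0001
[  9.3   6.8 -16.8  66.5   1.9 180. ] [-46.2  -1.7  -2.1   0.   14.1   0.4]
 3.27 [0.488  0.0851 0.2559] [-1.7825e+02  9.0000e-02  8.9100e+00] [ 0.8 -4.1 -0. ] -0.0001
[  8.8   6.8 -16.8  66.5   1.7 179.9]
```

View pics/w1.png

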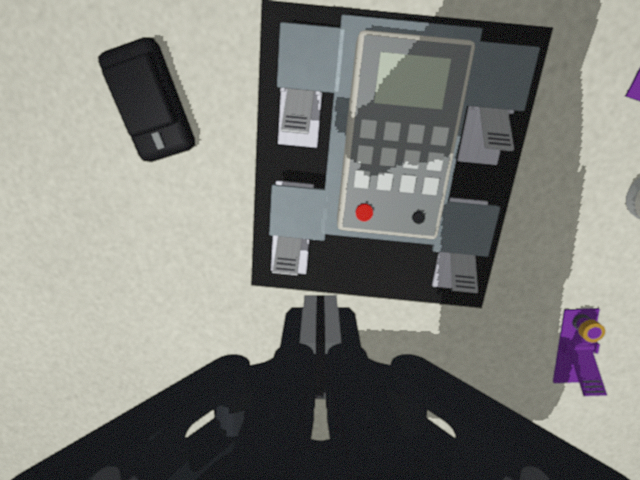

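play_rows(
  deltas=[
    [[0,0,0],[0,0,-0.185]],
    [[0,0,0],[0,0,-0.185]],
    [[0,0,0],[0,0,-0.185]],
    [[0,0,0],[0,0,-0.185]],
    [[0,0,0],[0,0,-0.185]],
  ],
)

```text
time_s: 3.9
eef_pos: [0.4874, 0.0887, 0.256]
orientation: [-178.8, -1.4, 62.6]
force: [0.5, -0.3, -0.0]
finger_gap: 0.0001
```

play_rows(
  deltas=[
    [[0,0,0],[0,0,-0.185]],
    [[0,0,0],[0,0,-0.185]],
    [[0,0,0],[0,0,-0.185]],
    [[0,0,0],[0,0,-0.185]],
    [[0,0,0],[0,0,-0.185]],
  ],
)

```text
time_s: 4.53
eef_pos: [0.4874, 0.0887, 0.2559]
orientation: [179.6, -1.8, 115.6]
force: [-0.6, 0.2, 0.5]
finger_gap: -0.0002
```

play_rows(
  deltas=[
    [[0,0,0],[0,0,-0.185]],
    [[0,0,0],[0,0,-0.185]],
    [[0,0,0],[0,0,-0.185]],
    [[0,0,0],[0,0,-0.185]],
    [[0,0,0],[0,0,-0.185]],
  ],
)

```text
time_s: 5.15
eef_pos: [0.4874, 0.0887, 0.2559]
orientation: [178.3, -0.7, 168.6]
force: [-0.5, -0.6, -0.3]
finger_gap: 0.0003
```

```bash
cat >> h.py <<'E'
from scipy.spatial.transform import Rotation as Ro
def to(p,yaw=183.7):  # remaining shift / turn in tool axes
    s=st(); A=Ro.from_euler("xyz",s["orientation"],degrees=True); G=Ro.from_euler("xyz",[180,0,yaw],degrees=True)
    print("shift",A.inv().apply(np.array(p)-s["eef_pos"]).round(4),"turn",(A.inv()*G).as_rotvec().round(4),"force",s["force"].round(1))
E
python3 - <<'E'
from h import *
to([.4813,.1263,.08]); print(ctrl.read_state()["q"].round(1))
E
```

```text
5.15 [0.4874 0.0887 0.2559] [178.3   -0.74 168.59] [-0.5 -0.6 -0.3] 0.0003
shift [0.0111 0.0304 0.1771] turn [ 0.0311 -0.0089 -0.2638] force [-0.5 -0.6 -0.3]
[  9.2   6.8 -16.8  66.5   1.8  20.6]
```

play_rows(
  deltas=[
    [[0,0,0],[0.0156,-0.0045,-0.132]],
    [[0,0,0],[0.0156,-0.0045,-0.132]],
    [[0.0037,0.0379,0.05],[0,0,0]],
    [[0,0,0.06],[0,0,0]],
    [[0,0,0.05],[0,0,0]],
  ],
)

```text
time_s: 5.78
eef_pos: [0.481, 0.1265, 0.0945]
orientation: [-180.0, -0.0, -176.6]
force: [-0.0, -0.2, -0.5]
finger_gap: 0.0001
```

play_rows(
  deltas=[
    [[0,0,0],[0,0,0]],
    [[0,0,0.012],[0,0,0]],
    [[0,0,0],[0,0,0]],
  ],
)

```text
time_s: 6.15
eef_pos: [0.483, 0.1264, 0.0857]
orientation: [180.0, 0.1, -176.7]
force: [-0.8, -0.6, 0.2]
finger_gap: 0.0002
```

Run:
```python
from h import *
to([.4813,.1263,.06])
cv2.imwrite("pics/w2.png",get_image("wrist")[:,:,::-1])
```

```text
6.15 [0.483  0.1264 0.0857] [ 1.7998e+02  1.5000e-01 -1.7666e+02] [-0.8 -0.6  0.2] 0.0002
shift [0.0017 0.     0.0256] turn [ 0.0004  0.0025 -0.0062] force [-0.8 -0.6  0.2]
```

View pics/w2.png

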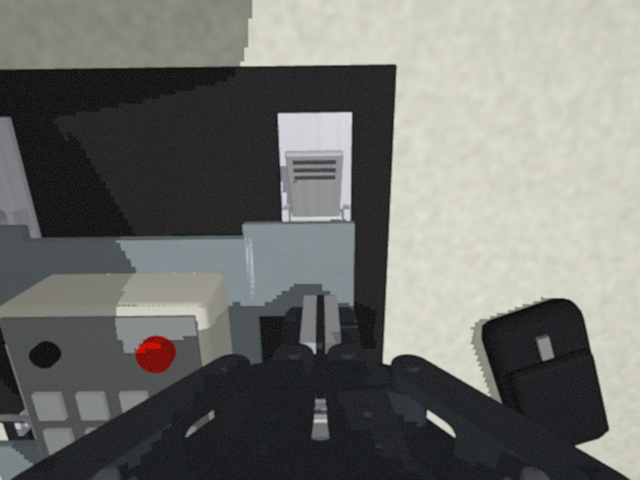

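Run:
```python
from h import *
s=ctrl.read_state();c=camera_info("wrist");p=s["eef_pos"]
print("tip",proj("wrist",p-[0,0,.025],c),"below",proj("wrist",[p[0],p[1],.035],c))
for u,v in [(355,222),(243,224),(355,305),(355,302)]: print(ray("wrist",u,v,.035,c).round(4))
for u,v in [(277,113),(352,113)]: print("white",ray("wrist",u,v,.003,c).round(4))
```

```text
tip [319.9115821  313.38281166] below [319.87164765 286.70408961]
[0.4492 0.1407 0.035 ]
[0.4532 0.0889 0.035 ]
[0.4921 0.1445 0.035 ]
[0.4904 0.1443 0.035 ]
white [0.4038 0.1001 0.003 ]
white [0.4016 0.1377 0.003 ]
```

play_rows(
  deltas=[
    [[0.0015,0,0.02],[0,0,0]],
    [[0,0,0.003],[0,0,0]],
    [[0,0,0],[0,0,0]],
  ],
)

```text
time_s: 6.58
eef_pos: [0.481, 0.1262, 0.0624]
orientation: [180.0, 0.1, -176.7]
force: [0.4, 0.3, 0.7]
finger_gap: -0.0
```

play_rows(
  deltas=[
    [[0,0,0.001],[0,0,0]],
    [[0,0,0],[0,0,0]],
  ],
)

```text
time_s: 6.82
eef_pos: [0.4809, 0.1262, 0.061]
orientation: [180.0, 0.1, -176.6]
force: [0.9, -0.2, 0.0]
finger_gap: 0.0001
```

play_rows(
  deltas=[
    [[0,0,0.001],[0,0,0]],
    [[0,0,0],[0,0,0]],
  ],
)

```text
time_s: 7.08
eef_pos: [0.4808, 0.1262, 0.06]
orientation: [180.0, 0.1, -176.6]
force: [-0.5, -1.1, 4.3]
finger_gap: -0.0002
```

Contact. Continue gently.

play_rows(
  deltas=[
    [[0,0,0.0005],[0,0,0]],
    [[0,0,0],[0,0,0]],
  ],
)

```text
time_s: 7.32
eef_pos: [0.4808, 0.1262, 0.06]
orientation: [180.0, 0.1, -176.6]
force: [-2.5, -0.9, 10.0]
finger_gap: 0.0001
```

play_rows(
  deltas=[
    [[0,0,0.0003],[0,0,0]],
    [[0,0,0],[0,0,0]],
  ],
)

```text
time_s: 7.58
eef_pos: [0.4808, 0.1262, 0.0599]
orientation: [180.0, 0.1, -176.6]
force: [-4.5, -0.3, 13.4]
finger_gap: -0.0001
```

play_rows(
  deltas=[
    [[0,0,-0.02],[0,0,0]],
    [[0,0,-0.045],[0,0,0]],
    [[0,-0.057,0],[0,0,0]],
    [[0,-0.057,0],[0,0,0]],
    [[0,-0.056,0],[0,0,0]],
  ],
)

```text
time_s: 8.2
eef_pos: [0.4905, -0.0451, 0.124]
orientation: [-180.0, 0.1, -176.6]
force: [0.7, -0.1, 0.3]
finger_gap: 0.0003
```

play_rows(
  deltas=[
    [[0,0,0],[0,0,0]],
    [[0,0,0.045],[0,0,0]],
    [[0,0,0.0155],[0,0,0]],
    [[0,0,0],[0,0,0]],
  ],
)

```text
time_s: 8.7
eef_pos: [0.4894, -0.0428, 0.0625]
orientation: [180.0, -0.1, -176.6]
force: [0.9, 0.8, -0.0]
finger_gap: -0.0002
```

Run:
```python
from h import *
to([.4924,-.0434,.06])
```

```text
8.7 [ 0.4894 -0.0428  0.0625] [ 1.7996e+02 -1.1000e-01 -1.7659e+02] [ 0.9  0.8 -0. ] -0.0002
shift [-0.0029 -0.0008  0.0025] turn [ 0.0006 -0.0019 -0.005 ] force [ 0.9  0.8 -0. ]
```

play_rows(
  deltas=[
    [[-0.003,-0.001,0.0017],[0,0,0]],
    [[0,0,0],[0,0,0]],
  ],
)

```text
time_s: 8.95
eef_pos: [0.4946, -0.0442, 0.0625]
orientation: [-180.0, 0.1, -176.6]
force: [-0.2, -0.0, -1.0]
finger_gap: 0.0004
```

play_rows(
  deltas=[
    [[0,0,0.001],[0,0,0]],
    [[0,0,0],[0,0,0]],
  ],
)

```text
time_s: 9.2
eef_pos: [0.4936, -0.0444, 0.0608]
orientation: [-180.0, 0.1, -176.6]
force: [0.5, -0.4, -0.1]
finger_gap: -0.0001
```

play_rows(
  deltas=[
    [[0,0,0.0003],[0,0,0]],
    [[0,0,0],[0,0,0]],
  ],
)

```text
time_s: 9.45
eef_pos: [0.4934, -0.0444, 0.0603]
orientation: [180.0, 0.0, -176.7]
force: [0.2, 0.6, -0.4]
finger_gap: -0.0001
```

play_rows(
  deltas=[
    [[0,0,0.0005],[0,0,0]],
    [[0,0,0],[0,0,0]],
  ],
)

```text
time_s: 9.7
eef_pos: [0.4935, -0.0444, 0.06]
orientation: [-180.0, 0.0, -176.6]
force: [-1.2, 1.0, 5.3]
finger_gap: -0.0002
```

play_rows(
  deltas=[
    [[0,0,0.0005],[0,0,0]],
    [[0,0,0],[0,0,0]],
  ],
)

```text
time_s: 9.95
eef_pos: [0.4935, -0.0444, 0.06]
orientation: [-180.0, 0.1, -176.7]
force: [-3.6, 0.4, 10.7]
finger_gap: -0.0
```

play_rows(
  deltas=[
    [[0,0,-0.02],[0,0,0]],
    [[0,0,-0.045],[0,0,0]],
    [[-0.045,0,0],[0,0,0]],
    [[-0.045,0,0],[0,0,0]],
    [[-0.039,0.001,0],[0,0,0]],
  ],
)

```text
time_s: 10.58
eef_pos: [0.6238, -0.0358, 0.1244]
orientation: [-180.0, 0.1, -176.7]
force: [-0.0, 0.6, 0.2]
finger_gap: -0.0001
```

play_rows(
  deltas=[
    [[0,0,0],[0,0,0]],
    [[0,0,0.045],[0,0,0]],
    [[0,0,0.0155],[0,0,0]],
    [[0,0,0],[0,0,0]],
  ],
)

```text
time_s: 11.08
eef_pos: [0.6207, -0.0359, 0.063]
orientation: [180.0, -0.1, -176.7]
force: [-0.2, 0.1, 0.5]
finger_gap: 0.0001
```

Run:
```python
from h import *
to([.6221,-.0349,.06])
```

```text
11.07 [ 0.6207 -0.0359  0.063 ] [ 1.7998e+02 -1.1000e-01 -1.7665e+02] [-0.2  0.1  0.5] 0.0001
shift [-0.0015  0.0009  0.003 ] turn [ 0.0004 -0.002  -0.0062] force [-0.2  0.1  0.5]
```

play_rows(
  deltas=[
    [[-0.001,0.001,0.002],[0,0,0]],
    [[0,0,0],[0,0,0]],
    [[0,0,0.001],[0,0,0]],
    [[0,0,0],[0,0,0]],
  ],
)

```text
time_s: 11.58
eef_pos: [0.6232, -0.0348, 0.0612]
orientation: [180.0, 0.1, -176.6]
force: [0.1, -0.2, 0.1]
finger_gap: -0.0003
```

play_rows(
  deltas=[
    [[0,0,0.0005],[0,0,0]],
    [[0,0,0],[0,0,0]],
  ],
)

```text
time_s: 11.82
eef_pos: [0.6231, -0.0348, 0.0603]
orientation: [180.0, 0.0, -176.6]
force: [-0.1, -0.7, 0.3]
finger_gap: -0.0003
```

play_rows(
  deltas=[
    [[0,0,0.0004],[0,0,0]],
    [[0,0,0],[0,0,0]],
  ],
)

```text
time_s: 12.08
eef_pos: [0.6232, -0.0348, 0.0601]
orientation: [180.0, 0.0, -176.7]
force: [-0.9, -0.8, 2.1]
finger_gap: -0.0001
```

play_rows(
  deltas=[
    [[0,0,0.0005],[0,0,0]],
    [[0,0,0],[0,0,0]],
  ],
)

```text
time_s: 12.32
eef_pos: [0.6232, -0.0348, 0.0601]
orientation: [180.0, 0.1, -176.6]
force: [-2.7, -0.1, 5.8]
finger_gap: 0.0001
```

play_rows(
  deltas=[
    [[0,0,0.0005],[0,0,0]],
    [[0,0,0],[0,0,0]],
  ],
)

```text
time_s: 12.58
eef_pos: [0.6232, -0.0348, 0.06]
orientation: [-180.0, 0.1, -176.6]
force: [-4.0, 0.4, 8.9]
finger_gap: -0.0002
```

play_rows(
  deltas=[
    [[0,0,-0.02],[0,0,0]],
    [[0,0,-0.045],[0,0,0]],
    [[0.001,0.057,0],[0,0,0]],
    [[0,0.057,0],[0,0,0]],
    [[0,0.056,0],[0,0,0]],
  ],
)

```text
time_s: 13.2
eef_pos: [0.6121, 0.1363, 0.1241]
orientation: [180.0, 0.1, -176.7]
force: [1.4, 0.7, -0.0]
finger_gap: -0.0002
```

play_rows(
  deltas=[
    [[0,0,0],[0,0,0]],
    [[0,0,0.045],[0,0,0]],
    [[0,0,0.0155],[0,0,0]],
    [[0,0,0],[0,0,0]],
  ],
)

```text
time_s: 13.7
eef_pos: [0.6111, 0.1337, 0.0623]
orientation: [-180.0, -0.1, -176.7]
force: [0.9, -0.3, -0.2]
finger_gap: -0.0001
```

Run:
```python
from h import *
to([.611,.1347,.06])
```

```text
13.7 [0.6111 0.1337 0.0623] [-1.7997e+02 -1.3000e-01 -1.7671e+02] [ 0.9 -0.3 -0.2] -0.0001
shift [0.0001 0.001  0.0023] turn [-0.0006 -0.0023 -0.0071] force [ 0.9 -0.3 -0.2]
```

play_rows(
  deltas=[
    [[0,0,0.002],[0,0,0]],
    [[0,0,0],[0,0,0]],
    [[0,0,0.001],[0,0,0]],
    [[0,0,0],[0,0,0]],
  ],
)

```text
time_s: 14.2
eef_pos: [0.6123, 0.1349, 0.0608]
orientation: [180.0, 0.1, -176.6]
force: [0.4, 0.1, -0.1]
finger_gap: 0.0002
```

play_rows(
  deltas=[
    [[0,0,0.001],[0,0,0]],
    [[0,0,0],[0,0,0]],
  ],
)

```text
time_s: 14.45
eef_pos: [0.6124, 0.1349, 0.0597]
orientation: [180.0, 0.1, -176.6]
force: [-0.6, -0.2, 3.0]
finger_gap: -0.0001
```

play_rows(
  deltas=[
    [[0,0,0.001],[0,0,0]],
    [[0,0,0],[0,0,0]],
  ],
)

```text
time_s: 14.7
eef_pos: [0.6124, 0.135, 0.0587]
orientation: [180.0, 0.1, -176.6]
force: [-0.4, 1.2, 3.4]
finger_gap: 0.0
```

Sinking: the loose one. Press it through its travel (to about 6 N).

play_rows(
  deltas=[
    [[0,0,0.001],[0,0,0]],
    [[0,0,0.001],[0,0,0]],
    [[0,0,0],[0,0,0]],
  ],
)

```text
time_s: 15.08
eef_pos: [0.6125, 0.135, 0.0567]
orientation: [180.0, 0.1, -176.6]
force: [-0.3, 1.1, 5.3]
finger_gap: 0.0
```

play_rows(
  deltas=[
    [[0,0,0.001],[0,0,0]],
    [[0,0,0],[0,0,0]],
  ],
)

```text
time_s: 15.32
eef_pos: [0.6125, 0.135, 0.0562]
orientation: [180.0, 0.1, -176.6]
force: [-2.0, -0.6, 9.3]
finger_gap: 0.0002
```

play_rows(
  deltas=[
    [[0,0,0.0006],[0,0,0]],
    [[0,0,0],[0,0,0]],
  ],
)

```text
time_s: 15.58
eef_pos: [0.6125, 0.135, 0.0561]
orientation: [180.0, 0.1, -176.6]
force: [-2.7, 1.1, 13.4]
finger_gap: -0.0001
```

play_rows(
  deltas=[
    [[0,0,-0.015],[0,0,0]],
    [[0,0,-0.035],[0,0,0]],
    [[0.0505,0,0],[0,0,0]],
    [[0,0,0],[0,0,0]],
    [[0,0,0.02],[0,0,0]],
  ],
)

```text
time_s: 16.2
eef_pos: [0.5629, 0.1322, 0.0862]
orientation: [180.0, 0.2, -176.6]
force: [1.1, 0.1, 0.1]
finger_gap: -0.0003
```

Run:
```python
from h import *
cv2.imwrite("pics/w3.png",get_image("wrist")[:,:,::-1]); to([.5612,.1315,.0375])
```

```text
16.25 [0.561  0.1317 0.0828] [-1.7998e+02 -5.0000e-02 -1.7664e+02] [-0.6 -0.2 -1.8] -0.0001
shift [-0.0003 -0.0002  0.0453] turn [-0.0003 -0.0008 -0.0059] force [-0.6 -0.2 -1.8]
```

View pics/w3.png

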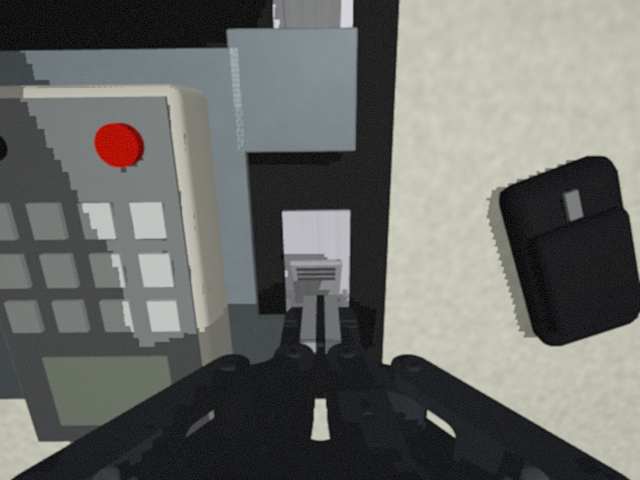

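play_rows(
  deltas=[
    [[0,0,0.01],[0,0,0]],
    [[0,0,0.006],[0,0,0]],
    [[0,0,0.006],[0,0,0]],
    [[0,0,0.005],[0,0,0]],
    [[0,0,0],[0,0,0]],
  ],
)

```text
time_s: 16.88
eef_pos: [0.5618, 0.1319, 0.0576]
orientation: [180.0, 0.0, -176.6]
force: [0.2, -0.5, 0.4]
finger_gap: 0.0001
```

play_rows(
  deltas=[
    [[0,0,0.005],[0,0,0]],
    [[0,0,0.005],[0,0,0]],
    [[0,0,0.004],[0,0,0]],
    [[0,0,0],[0,0,0]],
  ],
)

```text
time_s: 17.38
eef_pos: [0.5614, 0.1318, 0.0432]
orientation: [-180.0, -0.0, -176.6]
force: [-0.1, 0.2, -0.8]
finger_gap: -0.0001
```

Run:
```python
from h import *
a=get_image("wrist")[:,:,::-1]; cv2.imwrite("pics/w4.png",cv2.resize(a[180:380,220:440],None,fx=3,fy=3)); to([.5612,.1315,.0375])
```

```text
17.43 [0.5616 0.1318 0.0434] [-1.7999e+02  1.0000e-02 -1.7665e+02] [-0.9  0.2 -0.1] -0.0003
shift [ 0.0004 -0.0002  0.0059] turn [-0.0002  0.0002 -0.0061] force [-0.9  0.2 -0.1]
```

View pics/w4.png

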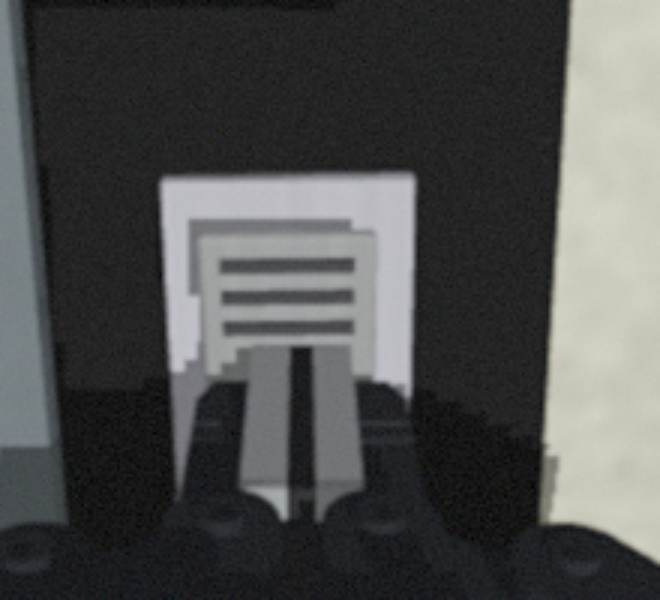

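The tab is most of the way down, with its end now flatter (crop x 200–375, y 235). I'll press it fully flat.

play_rows(
  deltas=[
    [[0,0,0.003],[0,0,0]],
    [[0,0,0.002],[0,0,0]],
    [[0,0,0],[0,0,0]],
  ],
)

```text
time_s: 17.8
eef_pos: [0.5618, 0.1319, 0.0386]
orientation: [-180.0, 0.0, -176.6]
force: [0.5, -0.3, 0.5]
finger_gap: -0.0003
```

play_rows(
  deltas=[
    [[0,0,0.001],[0,0,0]],
    [[0,0,0.0005],[0,0,0]],
    [[0,0,0],[0,0,0]],
  ],
)

```text
time_s: 18.18
eef_pos: [0.5619, 0.1319, 0.0376]
orientation: [180.0, 0.1, -176.6]
force: [-1.8, -0.9, 4.6]
finger_gap: 0.0002
```

play_rows(
  deltas=[
    [[0,0,0.0005],[0,0,0]],
    [[0,0,0],[0,0,0]],
  ],
)

```text
time_s: 18.42
eef_pos: [0.5619, 0.1319, 0.0375]
orientation: [180.0, 0.1, -176.6]
force: [-2.9, -0.8, 8.7]
finger_gap: 0.0
```

play_rows(
  deltas=[
    [[0,0,0.0006],[0,0,0]],
    [[0,0,0],[0,0,0]],
  ],
)

```text
time_s: 18.68
eef_pos: [0.5619, 0.1319, 0.0375]
orientation: [180.0, 0.1, -176.6]
force: [-5.0, -0.5, 13.3]
finger_gap: 0.0
```

play_rows(
  deltas=[
    [[0,0,-0.02],[0,0,0]],
    [[0,0,-0.05],[0,0,0]],
    [[0,0,-0.06],[0,0,0]],
    [[-0.03,0,-0.05],[0,0,0]],
    [[0,0,0],[0,0,0]],
  ],
)

```text
time_s: 19.3
eef_pos: [0.5964, 0.1344, 0.2212]
orientation: [179.9, 0.6, -176.7]
force: [-0.2, 0.1, -0.1]
finger_gap: 0.0001
```

play_rows(
  deltas=[
    [[0,0,0],[0,0,0]],
    [[0,0,0],[0,0,0]],
  ],
)

```text
time_s: 19.55
eef_pos: [0.59, 0.1333, 0.2142]
orientation: [-180.0, -0.2, -176.6]
force: [-0.2, 0.0, -0.1]
finger_gap: 0.0
```

Run:
```python
from h import *
cv2.imwrite("pics/w5.png",get_image("wrist")[:,:,::-1]); st()
cv2.imwrite("pics/top5.png",cv2.resize(get_image("top")[120:352,190:480,::-1],None,fx=2.5,fy=2.5,interpolation=cv2.INTER_CUBIC))
```

```text
19.6 [0.5901 0.1333 0.2143] [-1.7997e+02 -1.6000e-01 -1.7664e+02] [-0.2  0.5 -0.2] 0.0001
```

View pics/w5.png

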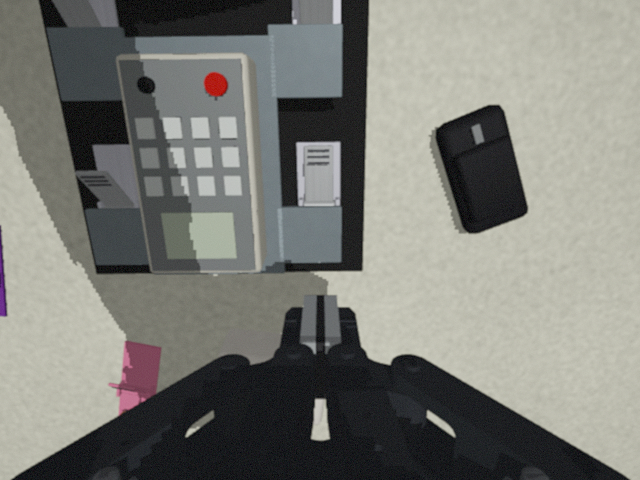

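View pics/top5.png

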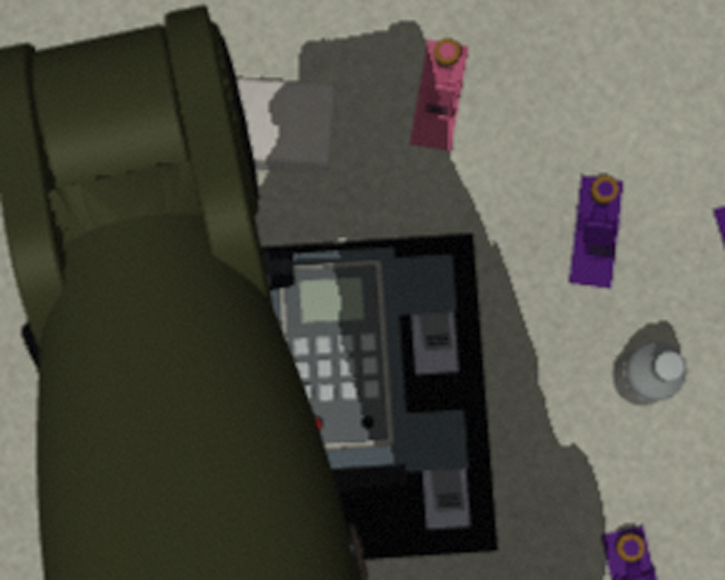

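The wrist view shows the rear-left tab lying flat on its pale base (tab at about (318,172), end edge at row ~145). The rear-right, front-left and front-right tabs are still raised, and the mouse hasn't moved.

Run:
```python
from h import *
c=camera_info("wrist")
print("tab end", [ray("wrist",u,145,.0125,c).round(4) for u in (305,333)], "expect flat end ~ [0.533,0.130]")
ctrl.finish_job(); st()
```

```text
tab end [array([0.5351, 0.1178, 0.0125]), array([0.5337, 0.1407, 0.0125])] expect flat end ~ [0.533,0.130]
the job is handed in; nothing more can be done
the job is handed in; nothing more can be done
```

The loose corner was the rear left. I pressed its shim lever fully flat and handed the job in at about 19.6 s of the 58 s.

**Finding the corner:** I pressed front left, front right, rear right, then rear left. The first three stayed firm, with no movement at 9–13 N. The rear left began to sink at about 3 N and was down its full 4 mm at 5–9 N.

**Shim:** The lever stopped firm with the fingertip at 12.5 mm, the height given for flat, and held there up to 13 N. In the last wrist picture its free end lies within about 2 mm of where a flat tab should end.

**Checks and gaps:**
- **Other shims and things around:** The two right-hand shims look raised in the last pictures. The front-left one is only partly in view, but I never touched it. The mouse, bottle and wipes box show no sign of being moved, and the arm never touched them.
- **Force above the advice:** Some presses went past the 6–10 N advised. Front left and rear left reached about 13 N and front right about 11 N.
- **Detour:** I first turned the wrist the wrong way, up to a joint's end of range. That shifted the arm a few centimetres in free air, and I turned it back before touching anything.

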